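# Level the coffee machine's stand under load

### The job

Level the coffee machine's stand before the machine goes back on it. First press the black thumb pad of the yellow spirit level until the sprung plate sits fully on its stops, and wait a moment to see where the white bubble comes to rest; then let go and turn the orange levelling knob so as to centre it. Press the pad fully down again, check that the bubble rests wholly between the two black rings (adjust again if not), and finish while still pressing the plate down on its stops: do not let go at the end. Leave the other things on the worktop where they stand.

Things in the scene. Friction and masses are not known exactly. Their poses are not given: they have to be found in the camera images.
- stand: Levelling stand of the coffee machine, fixed to the worktop: dark steel base 130 x 310 x 14 mm, carrying a tilting aluminium frame and above it a sprung plate. Origin at worktop height; its +y axis runs along the stand from the hinge end (hinge axis at y -115, z 30 mm) to the foot end (knob axis at y +140 mm, x 0). The base spans y -143 to +167 mm.
- knob_grip (a point): Point on the vertical axis of the round orange knob of the levelling screw, 110 mm above the worktop: the height to grip. Knob 44 mm across, 90 to 120 mm above the worktop, friction about 0.1 N m; it does not rise and stays where left. Clockwise from above raises the foot end of plate and level; 1 rad clockwise moves the seated bubble 10 mm to the foot end.
- pad_top (a point): Middle of the top of the black ribbed rubber thumb pad (34 mm wide, 40 mm long) on the foot end half of the spirit level, 160 mm from the hinge axis: the place to press. About 72 mm above the worktop with plate seated and level, about 10 mm more with the plate free. Its y axis points to the foot end, z up.
- vial_mid (a point): Top of the middle of the spirit level's green vial (74 mm long, 17 mm thick), between its two black rings; 75 mm from pad_top toward the hinge end. Axes as pad_top.
- level: Yellow spirit level, 30 x 160 x 19 mm, clamped on the plate along the stand, with the green vial toward the hinge end and the black thumb pad toward the foot end. Origin under the middle of the vial, y axis to the foot end.
- plate (a joint): Sprung aluminium plate (110 x 205 mm), hinged at the stand's hinge end: 0 rad = free, its foot end held 13 mm up by the spring; 0.065 rad = seated on its two rubber stops. Pressing at pad_top takes about 2 N to start and 6 N to seat (about 10 mm of travel there); it springs up when let go.
- bubble (a joint): White bubble (14 mm long, 9 mm wide) of the spirit level, place along the vial in m: 0 = against its foot end, 0.028 = centred, 0.056 = against its hinge end. It climbs to the higher end and settles in about 1 s. While the plate is free it lies at the foot end and tells nothing. The rings' inner edges are 10.5 mm either side of the middle.
- mug: Loose blue and white mug, 78 x 112 x 92 mm, standing upright; a bystander. Origin under its middle.
- egg_timer: Loose red and cream kitchen timer, 60 mm wide, 57 mm high; a bystander. Origin under its middle.
- jam_jar: Loose glass jar with yellow lid, 72 mm wide, 87 mm high; a bystander. Origin under its middle.
- tin: Loose flat food tin, 86 mm wide, 40 mm high; a bystander. Origin under its middle.
- spice_jar: Loose spice jar with green cap, 46 mm wide, 106 mm high; a bystander. Origin under its middle.

How it is judged:
By the outcome, as a careful person would: the job done as asked, in the order asked, and still so for the second after the job is handed in, while the arm keeps its last pose, push and grip.
It also fails if it takes over 67 s, if anything falls off the work surface, if the arm or the gripper's body presses on something with over 40 N, if the wrist force passes 120 N, or if a joint passes its speed limit or range.

### The arm

A 6-joint arm with a two-finger parallel gripper is mounted at the origin on a cart in front of the work surface, level with it; the furniture and walls round the work are solid. World frame = base frame: x ahead of the robot, y to its left, z up, the work surface at z = 0. Lengths are in m, angles in degrees, forces in N, time in s.
With the tool pointing down it reaches from about 0.325 to 0.9 m from the base axis. Payload 6.1 kg.
Tool frame: the origin (TCP) lies midway between the tips of the shut fingers; the grasp point (between the pads) lies env.pinch_z behind it (env.pinch_z is the distance from the TCP to the grasp point, in m); z points along the fingers, y is the line along which they close (so a half turn about z gives the same grasp; the last joint's range is limited). The gripper opens to 85 mm and grips with 20 to 120 N. Pads are 22 mm wide; open, the fingers measure 114 mm over their backs; the gripper's body (76 mm by 85 mm) begins 54 mm behind the grasp point. The pads swing forward as they close: fully open they stand 13 mm farther back than shut.
Start: joints at [-78.272, 12.628, 87.462, -0, 79.91, -7.225], TCP at [0.203, -0.591, 0.231] pointing down, gripper open.
Joint ranges: [-170.65, 170.65], [-52.31, 119.04], [5.05, 147.46], [-71.25, 251.25], [11.57, 151.72], [-153.62, 153.62]. Speed limits (degrees/s): [147.25, 147.25, 172.46, 180, 180, 180].

### API

Orientations are given as [roll, pitch, yaw] about the fixed x, y, z axes, in that order (R = Rz(yaw) Ry(pitch) Rx(roll)).
In Python, from bench import env gives the robot as it stands.
- The arm moves only by the tool arm_command, never from a script. Its argument "rows" is a list of rows, each an object of numbers: "fingers": the finger opening in cm, from 0 to 8.54; "dx", "dy", "dz": the shift along the tool's x, y, z in cm; "turn": the turn about the tool's z in rad. In form: [{"fingers": .., "dx": .., "dy": .., "dz": .., "turn": ..}, ...]. A call has 1 to 12 rows; each row shifts and turns the commanded pose from where the row before left it, along the tool's axes as they then stand; what a row does not reach is not made up. A row lasts 1/12 s, in which the tool goes at most 41.7 mm and 7.16 degrees, less where a joint would pass 70% of its speed; a pose out of reach is approached as far as the arm can. A call with a gripper value outside its range is refused whole. The fingers move at their own pace and stop on an object; the grip force is fixed at half the most. Time passes only in rows, so rows that do not move let the fingers close. It gives the time, the measured TCP pose, the force, the opening and the grip force at its end, in the units of the state.
- env.get_state(): the state, without advancing time (a new reading comes with each control period).
- env.capture(name): name is "side" or "top" or "wrist"; returns a dict with "image" (384x512x3 uint8, blue, green, red), "fx", "fy", "cx", "cy" (pixels), "pose" (4x4, takes a point from camera to world coordinates); the wrist camera has in their place "hand_eye" (4x4, takes a point from camera to tool coordinates, whose origin is the TCP and whose axes are the flange's). Camera axes: x right, y up, looking along -z (the intrinsics and any distortion apply to the point x, -y, -z); pixel columns grow to the right and rows downward; lengths in m; the calibration is good to about 2 mm. A picture is of the moment at which its call begins: read the wrist's pose just before it. There is no depth.
- env.close_job(): hands the job in; it is judged then, once.
Trained networks look in a picture, given as the dict that the camera call returned (one of the last four; its "shot" number tells which), for a name from the list of things; names that differ only in an ending like _2 or _b are one class to them, and where a whole thing is asked for, a point or a joint stands for the part that bears it (a point fixed in the world has none). Each returns a list of dicts, best first, with "p" (0 to 1); they miss things now and then, are a little off and sometimes report something else, mostly with a low value. They report only what shows in the picture. A call takes as long as a camera call.
- env.cut_out(picture, name): "region" (384x512 bool, what is visible of it).
- env.spot_point(picture, name): "point" ([x, y, z] in m, in the coordinates of the camera as it stood for that picture, good to about 4 mm: a listed point, or the origin of a listed thing).
The state is a dict: "time": time; "qpos": joint angles; "qvel": joint speeds; "joint_efforts": joint torques, N m; "position": TCP position; "tool_rot": TCP orientation; "ft_force": force on the tool from outside, world axes, zero at the start; "torque": the same for the moment, N m; "opening": opening from 0.0 (shut) to 1.0 (fully open); "gripper_force": force on a finger pad.
Only numpy, scipy, OpenCV 4.12 (cv2) and the standard library are available. Lean on these libraries where they do the work, as an engineer would, in place of code of your own. Each camera call takes 0.05 s, during which the arm holds its last target. There are 200 camera calls.

## Working session

There is one attempt and no reset: what is moved stays moved. The work goes in short steps, Python scripts to look and compute and a tool call to move; the robot and the scene stay as the last step left them, time stands still between calls to the robot, and variables do not carry over. Pictures are saved under pics/ and viewed, at most 10 in all, crops included, and the job is handed in when it is done.

Besides the shell and the picture viewer there is one more tool, called after "Call:" as name(argument=value, ...), one argument or row to a line, values as JSON. arm_command: Moves the arm, as the interface text tells. Its arguments: {"type":"object","properties":{"rows":{"type":"array"}},"required":["rows"]}

```bash
ls; mkdir -p pics; cat > h.py <<'E'
from bench import env
import numpy as np, cv2
from scipy.spatial.transform import Rotation as R
def cap(n):
    s=env.get_state(); p=env.capture(n)
    if n=="wrist":
        T=np.eye(4); T[:3,:3]=R.from_euler('xyz',s['tool_rot'],degrees=True).as_matrix(); T[:3,3]=s['position']
        p['W']=T@np.array(p['hand_eye'])
    else: p['W']=np.array(p['pose'])
    return p
def spot(p,n):
    r=env.spot_point(p,n)
    return [(round(d['p'],2),(p['W']@np.append(d['point'],1))[:3]) for d in r[:2]]
def proj(p,w):
    c=np.linalg.inv(p['W'])@np.append(w,1)
    return np.array([p['fx']*c[0]/-c[2]+p['cx'],p['fy']*-c[1]/-c[2]+p['cy']])
E
python3 - <<'E'
from h import *
np.set_printoptions(precision=4,suppress=True)
print(env.get_state(),env.pinch_z)
im=[]
for n in ["side","top","wrist"]:
    p=cap(n); print(n,[k for k in p],p['W'][:3,3]); im.append(p['image'])
    for o in ["stand","knob_grip","pad_top","vial_mid"]+(["mug","egg_timer","jam_jar","tin","spice_jar"] if n=="top" else []): print(o,[(a,b.round(4), proj(p,b).round()) for a,b in spot(p,o)])
cv2.imwrite("pics/a.png",np.vstack([np.hstack(im[:2])]) [:, :] if 0 else cv2.resize(np.hstack(im[:2]),(800,300)))
cv2.imwrite("pics/top.png",im[1]);cv2.imwrite("pics/side.png",im[0])
E
```

```text
pics
{'time': 0.0, 'qpos': array([-78.2721,  12.6768,  87.527 ,   0.0013,  79.9111,  -7.2265]), 'qvel': array([-0.0153,  0.0247, -0.0411, -0.0044, -0.0471,  0.0446]), 'joint_efforts': array([ -0.001 , -49.6897, -38.9393,  -0.0004,   0.0113,  -0.    ]), 'position': array([ 0.2029, -0.5905,  0.2302]), 'tool_rot': array([-179.8862,   -0.0157,   18.9541]), 'ft_force': array([ 0.2216, -0.2514,  0.4828]), 'torque': array([-0.0098,  0.0072,  0.0211]), 'gripper_force': 0.0, 'opening': 1.001231206217028} 0.0187
side ['image', 'fx', 'fy', 'cx', 'cy', 'pose', 'shot', 'W'] [0.0444 1.1669 1.0926]
stand [(0.86, array([ 0.588 ,  0.0304, -0.0006]), array([277., 207.]))]
knob_grip [(0.73, array([0.5844, 0.1629, 0.1115]), array([261., 205.]))]
pad_top [(0.75, array([0.5879, 0.074 , 0.079 ]), array([272., 197.]))]
vial_mid [(0.65, array([ 0.5876, -0.0035,  0.0753]), array([282., 186.])), (0.19, array([ 0.4647,  0.3955, -0.0006]), array([260., 290.]))]
top ['image', 'fx', 'fy', 'cx', 'cy', 'pose', 'shot', 'W'] [0.5429 0.1074 1.2531]
stand [(0.95, array([0.5844, 0.0313, 0.003 ]), array([279., 198.]))]
knob_grip [(0.52, array([0.5855, 0.1747, 0.1127]), array([235., 197.]))]
pad_top [(0.92, array([0.5861, 0.0796, 0.0794]), array([266., 197.]))]
vial_mid [(0.97, array([0.5918, 0.0005, 0.0779]), array([290., 195.]))]
mug [(0.83, array([ 0.5784,  0.4735, -0.0021]), array([150., 201.]))]
egg_timer [(0.68, array([ 0.4654,  0.4033, -0.002 ]), array([170., 234.]))]
jam_jar [(0.52, array([0.5921, 0.0003, 0.079 ]), array([290., 195.]))]
tin [(0.64, array([ 0.4934, -0.2691, -0.0003]), array([367., 224.]))]
spice_jar []
wrist ['image', 'fx', 'fy', 'cx', 'cy', 'hand_eye', 'shot', 'W'] [ 0.2639 -0.5693  0.3741]
stand []
knob_grip []
pad_top []
vial_mid []
```

View pics/top.png

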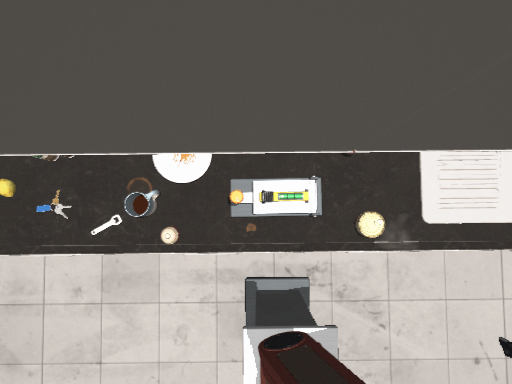

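View pics/side.png

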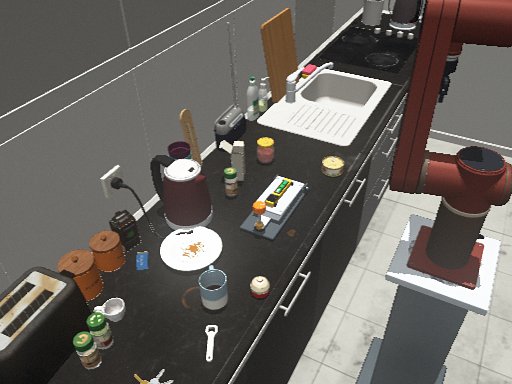

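The top view shows the stand at about (279,198), with the knob on the left at 235, the pad at 266 and the vial at 290. The side view agrees: the knob is at (261,205), with the spice jar (231,182) and jam jar (265,150) behind. The stand lies along world +y at x≈0.586. I'll move above the pad for a close look.

Call:
arm_command(
  rows=[
    {"fingers": 0,"dx": 2.9,"dy": -2.54,"dz": -1},
    {"dx": 2.9,"dy": -2.54,"dz": -1},
    {"dx": 2.9,"dy": -2.54,"dz": -1},
    {"dx": 2.9,"dy": -2.54},
    {"dx": 2.9,"dy": -2.54},
    {"dx": 2.9,"dy": -2.54},
    {"dx": 2.9,"dy": -2.54},
    {"dx": 2.9,"dy": -2.54},
    {"dx": 2.9,"dy": -2.54},
    {"dx": 2.9,"dy": -2.54},
    {"dx": 2.9,"dy": -2.54},
    {"dx": 2.9,"dy": -2.54},
  ],
)

```text
invalid input at $.rows[0]: expected keys fingers, dx, dy, dz, turn
```

Call:
arm_command(
  rows=[
    {"fingers": 0,"dx": 2.9,"dy": -2.54},
    {"fingers": 0,"dx": 2.9,"dy": -2.54},
    {"fingers": 0,"dx": 2.9,"dy": -2.54},
    {"fingers": 0,"dx": 2.9,"dy": -2.54},
    {"fingers": 0,"dx": 2.9,"dy": -2.54},
    {"fingers": 0,"dx": 2.9,"dy": -2.54},
    {"fingers": 0,"dx": 2.9,"dy": -2.54},
    {"fingers": 0,"dx": 2.9,"dy": -2.54},
  ],
)

```text
invalid input at $.rows[0]: expected keys fingers, dx, dy, dz, turn
```

Call:
arm_command(
  rows=[
    {"fingers": 0,"turn": 0.112},
    {"fingers": 0,"turn": 0.112},
    {"fingers": 0,"turn": 0.112},
    {"fingers": 0,"turn": 0.112},
    {"fingers": 0,"turn": 0.112},
    {"fingers": 0,"turn": 0.112},
    {"fingers": 0,"turn": 0.112},
    {"fingers": 0,"turn": 0.112},
    {"fingers": 0,"turn": 0.112},
    {"fingers": 0,"turn": 0.112},
  ],
)

```text
invalid input at $.rows[0]: expected keys fingers, dx, dy, dz, turn
```

```bash
cat > look.py <<'E'
from h import *
import sys
np.set_printoptions(precision=4,suppress=True)
s=env.get_state(); print(s['time'],s['position'],s['tool_rot'],s['qpos'],s['ft_force'],s['opening'])
p=cap("wrist"); print(p['W'][:3,3], -p['W'][:3,2],p['fx'])
for o in ["knob_grip","pad_top","vial_mid","stand","level"]: print(o,[(a,b, proj(p,b).round()) for a,b in spot(p,o)])
for o in ["bubble","level"]:
  r=env.cut_out(p,o)
  if r: m=r[0]['region']; print(o,r[0]['p'],m.sum(),np.argwhere(m).mean(0)[::-1])
cv2.imwrite("pics/%s.png"%sys.argv[1],p['image'])
E
python3 look.py w1
```

```text
1.0 [ 0.203  -0.5911  0.2313] [-179.997     0.0004   18.9498] [-78.2726  12.6286  87.4637  -0.0008  79.9106  -7.2223] [-0.3485  0.6144 -0.7699] 1.0000275917939783
[ 0.2639 -0.5693  0.374 ] [-0.2454 -0.0829 -0.9659] 317.03141610838395
knob_grip []
pad_top []
vial_mid []
stand []
level []
```

View pics/w1.png

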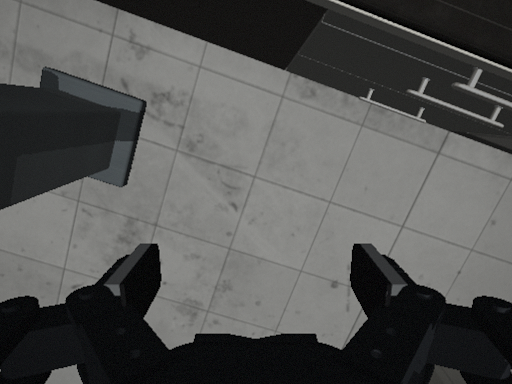

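The wrist view shows only the floor and the fingers, because the moves were refused: each row needs all its keys.

Call:
arm_command(
  rows=[
    {"fingers": 0,"dx": 2.9,"dy": -2.54,"dz": -1,"turn": 0},
    {"fingers": 0,"dx": 2.9,"dy": -2.54,"dz": -1,"turn": 0},
    {"fingers": 0,"dx": 2.9,"dy": -2.54,"dz": -1,"turn": 0},
    {"fingers": 0,"dx": 2.9,"dy": -2.54,"dz": 0,"turn": 0},
    {"fingers": 0,"dx": 2.9,"dy": -2.54,"dz": 0,"turn": 0},
    {"fingers": 0,"dx": 2.9,"dy": -2.54,"dz": 0,"turn": 0},
    {"fingers": 0,"dx": 2.9,"dy": -2.54,"dz": 0,"turn": 0},
    {"fingers": 0,"dx": 2.9,"dy": -2.54,"dz": 0,"turn": 0},
    {"fingers": 0,"dx": 2.9,"dy": -2.54,"dz": 0,"turn": 0},
    {"fingers": 0,"dx": 2.9,"dy": -2.54,"dz": 0,"turn": 0},
    {"fingers": 0,"dx": 2.9,"dy": -2.54,"dz": 0,"turn": 0},
    {"fingers": 0,"dx": 2.9,"dy": -2.54,"dz": 0,"turn": 0},
  ],
)

```text
time: 2.4
position: [0.4338, -0.1881, 0.2617]
tool_rot: [180.0, -0.0, 18.9]
ft_force: [0.8, -0.9, -0.3]
opening: -0.001
gripper_force: 0.0
```

Call:
arm_command(
  rows=[
    {"fingers": 0,"dx": 2.9,"dy": -2.54,"dz": 0,"turn": 0},
    {"fingers": 0,"dx": 2.9,"dy": -2.54,"dz": 0,"turn": 0},
    {"fingers": 0,"dx": 2.9,"dy": -2.54,"dz": 0,"turn": 0},
    {"fingers": 0,"dx": 2.9,"dy": -2.54,"dz": 0,"turn": 0},
    {"fingers": 0,"dx": 2.9,"dy": -2.54,"dz": 0,"turn": 0},
    {"fingers": 0,"dx": 2.9,"dy": -2.54,"dz": 0,"turn": 0},
    {"fingers": 0,"dx": 2.9,"dy": -2.54,"dz": 0,"turn": 0},
    {"fingers": 0,"dx": 2.9,"dy": -2.54,"dz": 0,"turn": 0},
  ],
)

```text
time: 3.07
position: [0.5872, 0.0797, 0.2615]
tool_rot: [180.0, -0.0, 19.0]
ft_force: [0.7, -0.7, -0.2]
opening: 0.001
gripper_force: 0.0
```

Call:
arm_command(
  rows=[
    {"fingers": 0,"dx": 0,"dy": 0,"dz": 0,"turn": 0.112},
    {"fingers": 0,"dx": 0,"dy": 0,"dz": 0,"turn": 0.112},
    {"fingers": 0,"dx": 0,"dy": 0,"dz": 0,"turn": 0.112},
    {"fingers": 0,"dx": 0,"dy": 0,"dz": 0,"turn": 0.112},
    {"fingers": 0,"dx": 0,"dy": 0,"dz": 0,"turn": 0.112},
    {"fingers": 0,"dx": 0,"dy": 0,"dz": 0,"turn": 0.112},
    {"fingers": 0,"dx": 0,"dy": 0,"dz": 0,"turn": 0.112},
    {"fingers": 0,"dx": 0,"dy": 0,"dz": 0,"turn": 0.112},
    {"fingers": 0,"dx": 0,"dy": 0,"dz": 0,"turn": 0.112},
    {"fingers": 0,"dx": 0,"dy": 0,"dz": 0,"turn": 0.112},
  ],
)

```text
time: 3.9
position: [0.5866, 0.0777, 0.2613]
tool_rot: [-180.0, -0.0, -45.5]
ft_force: [-0.9, -0.9, -0.2]
opening: -0.002
gripper_force: 0.0
```

```bash
python3 look.py w2
```

```text
3.9 [0.5866 0.0777 0.2613] [-179.9973   -0.0033  -45.5359] [ -0.0844   7.0415  90.5569  -0.0004  82.3975 135.4516] [-0.8577 -0.9136 -0.2442] -0.0024131983868766736
[0.6314 0.0318 0.4041] [-0.1818  0.1853 -0.9657] 317.03141610838395
knob_grip [(0.89, array([0.5887, 0.1717, 0.1119]), array([187., 246.]))]
pad_top [(0.75, array([0.59  , 0.0751, 0.0759]), array([254., 170.]))]
vial_mid [(0.74, array([0.5917, 0.0011, 0.0773]), array([305., 117.]))]
stand [(0.61, array([ 0.5909,  0.0292, -0.0003]), array([280., 133.]))]
level [(0.72, array([ 0.5876, -0.0002,  0.0529]), array([305., 118.]))]
bubble 0.65 81 [287.6914 137.358 ]
level 0.87 4734 [293.4195 129.7028]
```

View pics/w2.png

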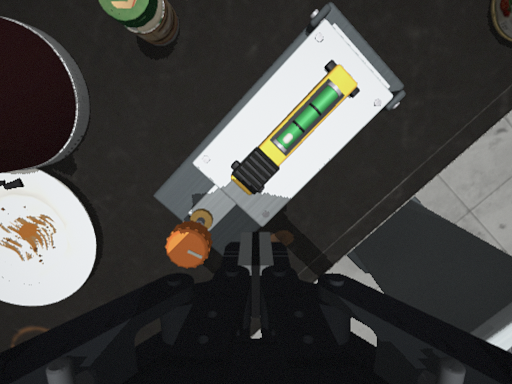

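The wrist view shows the knob at (187,246), the pad at (256,171), and the vial at (307,117) with the bubble at its foot end, (288,137). That matches the measured points: pad about (0.588, 0.076, 0.08) and knob about (0.588, 0.172). Next I go down onto the pad.

Call:
arm_command(
  rows=[
    {"fingers": 0,"dx": 0.2,"dy": 0,"dz": 3.2,"turn": 0},
    {"fingers": 0,"dx": 0,"dy": 0,"dz": 3.2,"turn": 0},
    {"fingers": 0,"dx": 0,"dy": 0,"dz": 3.2,"turn": 0},
    {"fingers": 0,"dx": 0,"dy": 0,"dz": 3.2,"turn": 0},
    {"fingers": 0,"dx": 0,"dy": 0,"dz": 3.2,"turn": 0},
    {"fingers": 0,"dx": 0,"dy": 0,"dz": 1.2,"turn": 0},
    {"fingers": 0,"dx": 0,"dy": 0,"dz": 0.3,"turn": 0},
    {"fingers": 0,"dx": 0,"dy": 0,"dz": 0.3,"turn": 0},
    {"fingers": 0,"dx": 0,"dy": 0,"dz": 0.3,"turn": 0},
    {"fingers": 0,"dx": 0,"dy": 0,"dz": 0.2,"turn": 0},
  ],
)

```text
time: 5.13
position: [0.5897, 0.0763, 0.0804]
tool_rot: [-179.8, -0.2, -45.2]
ft_force: [1.0, 0.1, -0.2]
opening: 0.003
gripper_force: 0.0
```

Call:
arm_command(
  rows=[
    {"fingers": 0,"dx": 0,"dy": 0,"dz": 0.2,"turn": 0},
    {"fingers": 0,"dx": 0,"dy": 0,"dz": 0.2,"turn": 0},
    {"fingers": 0,"dx": 0,"dy": 0,"dz": 0,"turn": 0},
  ],
)

```text
time: 5.38
position: [0.5891, 0.0766, 0.0755]
tool_rot: [-179.9, -0.1, -45.2]
ft_force: [1.0, 1.2, 3.1]
opening: -0.003
gripper_force: 1.5
```

Call:
arm_command(
  rows=[
    {"fingers": 0,"dx": 0,"dy": 0,"dz": 0.2,"turn": 0},
    {"fingers": 0,"dx": 0,"dy": 0,"dz": 0.2,"turn": 0},
    {"fingers": 0,"dx": 0,"dy": 0,"dz": 0,"turn": 0},
  ],
)

```text
time: 5.63
position: [0.5887, 0.0766, 0.0708]
tool_rot: [-179.9, -0.1, -45.2]
ft_force: [1.8, 3.1, 4.9]
opening: 0.005
gripper_force: 2.5
```

Call:
arm_command(
  rows=[
    {"fingers": 0,"dx": 0,"dy": 0,"dz": 0.1,"turn": 0},
    {"fingers": 0,"dx": 0,"dy": 0,"dz": 0.1,"turn": 0},
    {"fingers": 0,"dx": 0,"dy": 0,"dz": 0,"turn": 0},
  ],
)

```text
time: 5.88
position: [0.5887, 0.0769, 0.0689]
tool_rot: [-179.9, -0.0, -45.2]
ft_force: [1.1, 3.3, 5.0]
opening: 0.001
gripper_force: 3.0
```

Call:
arm_command(
  rows=[
    {"fingers": 0,"dx": 0,"dy": 0,"dz": 0.1,"turn": 0},
    {"fingers": 0,"dx": 0,"dy": 0,"dz": 0,"turn": 0},
  ],
)

```text
time: 6.05
position: [0.5887, 0.077, 0.068]
tool_rot: [-179.9, -0.0, -45.2]
ft_force: [1.2, 3.9, 5.3]
opening: -0.003
gripper_force: 3.2
```

Call:
arm_command(
  rows=[
    {"fingers": 0,"dx": 0,"dy": 0,"dz": 0.1,"turn": 0},
    {"fingers": 0,"dx": 0,"dy": 0,"dz": 0.1,"turn": 0},
    {"fingers": 0,"dx": 0,"dy": 0,"dz": 0,"turn": 0},
  ],
)

```text
time: 6.3
position: [0.5888, 0.0772, 0.0671]
tool_rot: [-179.9, -0.0, -45.2]
ft_force: [-2.9, 4.6, 12.3]
opening: -0.0
gripper_force: 6.3
```

Call:
arm_command(
  rows=[
    {"fingers": 0,"dx": 0,"dy": 0,"dz": 0.1,"turn": 0},
    {"fingers": 0,"dx": 0,"dy": 0,"dz": 0,"turn": 0},
  ],
)

```text
time: 6.47
position: [0.5888, 0.0773, 0.0669]
tool_rot: [-179.9, -0.0, -45.2]
ft_force: [-5.0, 5.0, 17.5]
opening: 0.002
gripper_force: 8.8
```

Call:
arm_command(
  rows=[
    {"fingers": 0,"dx": 0,"dy": 0,"dz": 0,"turn": 0},
    {"fingers": 0,"dx": 0,"dy": 0,"dz": 0,"turn": 0},
    {"fingers": 0,"dx": 0,"dy": 0,"dz": 0,"turn": 0},
    {"fingers": 0,"dx": 0,"dy": 0,"dz": 0,"turn": 0},
    {"fingers": 0,"dx": 0,"dy": 0,"dz": 0,"turn": 0},
    {"fingers": 0,"dx": 0,"dy": 0,"dz": 0,"turn": 0},
    {"fingers": 0,"dx": 0,"dy": 0,"dz": 0,"turn": 0},
    {"fingers": 0,"dx": 0,"dy": 0,"dz": 0,"turn": 0},
    {"fingers": 0,"dx": 0,"dy": 0,"dz": 0,"turn": 0},
    {"fingers": 0,"dx": 0,"dy": 0,"dz": 0,"turn": 0},
    {"fingers": 0,"dx": 0,"dy": 0,"dz": 0,"turn": 0},
    {"fingers": 0,"dx": 0,"dy": 0,"dz": 0,"turn": 0},
  ],
)

```text
time: 7.47
position: [0.5888, 0.0773, 0.0669]
tool_rot: [-179.9, -0.0, -45.2]
ft_force: [-4.8, 5.1, 18.2]
opening: 0.0
gripper_force: 8.8
```

Call:
arm_command(
  rows=[
    {"fingers": 0,"dx": 0,"dy": 0,"dz": 0,"turn": 0},
    {"fingers": 0,"dx": 0,"dy": 0,"dz": 0,"turn": 0},
    {"fingers": 0,"dx": 0,"dy": 0,"dz": 0,"turn": 0},
    {"fingers": 0,"dx": 0,"dy": 0,"dz": 0,"turn": 0},
    {"fingers": 0,"dx": 0,"dy": 0,"dz": 0,"turn": 0},
    {"fingers": 0,"dx": 0,"dy": 0,"dz": 0,"turn": 0},
  ],
)

```text
time: 7.97
position: [0.5888, 0.0773, 0.0668]
tool_rot: [-179.9, -0.0, -45.2]
ft_force: [-5.5, 5.2, 17.9]
opening: -0.003
gripper_force: 8.8
```

```bash
python3 look.py w3
```

```text
7.9667 [0.5888 0.0773 0.0668] [-179.8813   -0.0192  -45.1999] [ -0.1687  18.0945  99.682    0.0796  62.1259 134.994 ] [-5.4628  5.2316 17.9127] -0.0030400289576781084
[0.6337 0.0314 0.2096] [-0.1813  0.1854 -0.9658] 317.03141610838395
knob_grip [(0.34, array([ 0.5877, -0.0017,  0.0471]), array([367., 129.]))]
pad_top []
vial_mid [(0.69, array([0.5879, 0.005 , 0.071 ]), array([374., 143.]))]
stand [(0.92, array([0.5905, 0.0294, 0.0001]), array([304., 156.]))]
level [(0.95, array([0.5894, 0.0003, 0.0481]), array([363., 130.]))]
bubble 0.97 423 [413.435   99.4468]
level 0.58 21479 [363.999  133.1318]
```

View pics/w3.png

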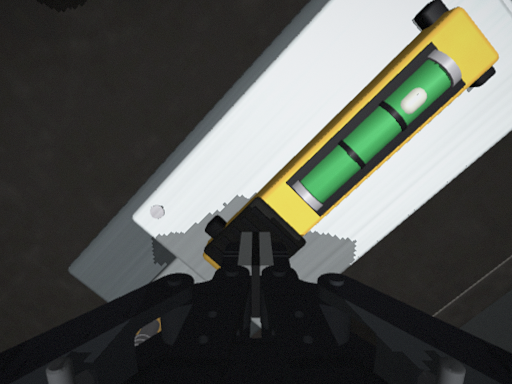

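The plate is seated. The bubble rests at (413,99), outside the far ring. The rings are at (350,154) and (397,114), so the middle is (373.5,134). At about 2.7 px/mm the bubble is roughly 19.5 mm toward the hinge end, so the knob needs about 1.95 rad clockwise. I'll let go, move to the knob and wind the wrist back first.

Call:
arm_command(
  rows=[
    {"fingers": 0,"dx": 0,"dy": 0,"dz": -1.5,"turn": 0},
    {"fingers": 0,"dx": 0,"dy": 0,"dz": -3.2,"turn": 0},
    {"fingers": 0,"dx": 0,"dy": 0,"dz": -3.2,"turn": 0},
    {"fingers": 0,"dx": 0,"dy": 0,"dz": -3.2,"turn": 0},
    {"fingers": 0,"dx": 0,"dy": 0,"dz": -3.2,"turn": 0},
    {"fingers": 8.5,"dx": -2.2,"dy": -2.2,"dz": 0,"turn": 0},
    {"fingers": 8.5,"dx": -2.2,"dy": -2.2,"dz": 0,"turn": 0},
    {"fingers": 8.5,"dx": -2.2,"dy": -2.2,"dz": 0,"turn": 0},
    {"fingers": 8.5,"dx": 0,"dy": 0,"dz": 0,"turn": -0.12},
    {"fingers": 8.5,"dx": 0,"dy": 0,"dz": 0,"turn": -0.12},
    {"fingers": 8.5,"dx": 0,"dy": 0,"dz": 0,"turn": -0.12},
    {"fingers": 8.5,"dx": 0,"dy": 0,"dz": 0,"turn": -0.12},
  ],
)

```text
time: 9.37
position: [0.5873, 0.1693, 0.2059]
tool_rot: [179.9, 0.1, -17.3]
ft_force: [0.2, -0.2, 0.1]
opening: 0.973
gripper_force: 0.0
```

Call:
arm_command(
  rows=[
    {"fingers": 8.5,"dx": 0,"dy": 0,"dz": 0,"turn": -0.12},
    {"fingers": 8.5,"dx": 0,"dy": 0,"dz": 0,"turn": -0.12},
    {"fingers": 8.5,"dx": 0,"dy": 0,"dz": 0,"turn": -0.12},
    {"fingers": 8.5,"dx": 0,"dy": 0,"dz": 0,"turn": -0.12},
    {"fingers": 8.5,"dx": 0,"dy": 0,"dz": 0,"turn": -0.12},
    {"fingers": 8.5,"dx": 0,"dy": 0,"dz": 0,"turn": -0.12},
    {"fingers": 8.5,"dx": 0,"dy": 0,"dz": 0,"turn": -0.12},
    {"fingers": 8.5,"dx": 0,"dy": 0,"dz": 0,"turn": -0.12},
    {"fingers": 8.5,"dx": 0,"dy": 0,"dz": 0,"turn": -0.12},
    {"fingers": 8.5,"dx": 0,"dy": 0,"dz": 0,"turn": -0.12},
    {"fingers": 8.5,"dx": 0,"dy": 0,"dz": 0,"turn": -0.12},
    {"fingers": 8.5,"dx": 0,"dy": 0,"dz": 0,"turn": -0.12},
  ],
)

```text
time: 10.37
position: [0.5875, 0.1689, 0.206]
tool_rot: [-179.9, 0.1, 65.1]
ft_force: [-0.4, -0.1, 0.6]
opening: 0.994
gripper_force: 0.0
```

Call:
arm_command(
  rows=[
    {"fingers": 8.5,"dx": 0,"dy": 0,"dz": 0,"turn": -0.12},
    {"fingers": 8.5,"dx": 0,"dy": 0,"dz": 0,"turn": -0.12},
    {"fingers": 8.5,"dx": 0,"dy": 0,"dz": 0,"turn": 0},
  ],
)

```text
time: 10.62
position: [0.5875, 0.169, 0.2061]
tool_rot: [-179.9, 0.1, 78.8]
ft_force: [-0.2, 0.2, 0.2]
opening: 0.995
gripper_force: 0.0
```

```bash
python3 look.py w4
```

```text
10.6167 [0.5875 0.169  0.2061] [-179.8731    0.0993   78.7733] [ 8.6865 11.9419 91.0104 -0.0514 77.2009 19.9248] [-0.1837  0.1588  0.1716] 0.9951658298984981
[0.5998 0.2337 0.3487] [-0.0539 -0.2537 -0.9658] 317.03141610838395
knob_grip [(0.78, array([0.5883, 0.1709, 0.1098]), array([258., 196.]))]
pad_top [(0.73, array([0.5892, 0.0752, 0.0785]), array([278., 282.]))]
vial_mid [(0.85, array([0.5902, 0.0007, 0.0778]), array([292., 346.])), (0.65, array([0.5908, 0.173 , 0.1092]), array([260., 192.]))]
stand [(0.68, array([ 0.589 ,  0.03  , -0.0026]), array([280., 280.]))]
level [(0.6, array([ 0.5897, -0.0022,  0.0499]), array([289., 330.])), (0.26, array([0.5892, 0.0765, 0.0787]), array([278., 281.]))]
bubble 0.7 22047 [273.0844 238.6149]
level 0.61 2756 [279.7805 289.6157]
```

View pics/w4.png

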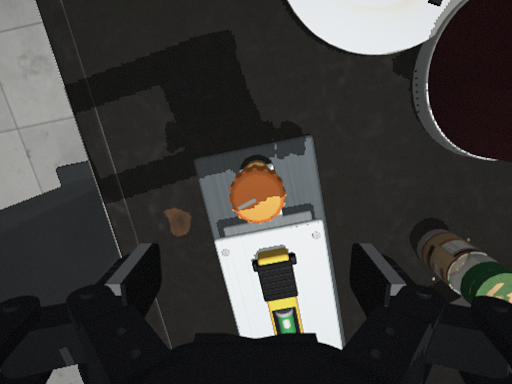

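The knob at (258,195) is measured at (0.588, 0.171, 0.110), which agrees with the earlier view. The spice jar at (480,280) is well clear, so I'll go down and grip.

Call:
arm_command(
  rows=[
    {"fingers": 8.5,"dx": 0.2,"dy": 0,"dz": 3.4,"turn": 0},
    {"fingers": 8.5,"dx": 0,"dy": 0,"dz": 3.4,"turn": 0},
    {"fingers": 8.5,"dx": 0,"dy": 0,"dz": 2.9,"turn": 0},
    {"fingers": 8.5,"dx": 0,"dy": 0,"dz": 2,"turn": 0},
    {"fingers": 8.5,"dx": 0,"dy": 0,"dz": 0,"turn": 0},
    {"fingers": 8.5,"dx": 0,"dy": 0,"dz": 0,"turn": 0},
    {"fingers": 0,"dx": 0,"dy": 0,"dz": 0,"turn": 0},
    {"fingers": 0,"dx": 0,"dy": 0,"dz": 0,"turn": 0},
    {"fingers": 0,"dx": 0,"dy": 0,"dz": 0,"turn": 0},
    {"fingers": 0,"dx": 0,"dy": 0,"dz": 0,"turn": 0},
    {"fingers": 0,"dx": 0,"dy": 0,"dz": 0,"turn": 0},
    {"fingers": 0,"dx": 0,"dy": 0,"dz": 0,"turn": 0},
  ],
)

```text
time: 12.02
position: [0.5894, 0.1719, 0.0927]
tool_rot: [179.9, -0.1, 78.5]
ft_force: [-3.4, 0.0, 6.9]
opening: 0.469
gripper_force: 60.5
```

Call:
arm_command(
  rows=[
    {"fingers": 0,"dx": 0,"dy": 0,"dz": 0,"turn": 0},
    {"fingers": 0,"dx": 0,"dy": 0,"dz": 0,"turn": 0},
  ],
)

```text
time: 12.18
position: [0.5895, 0.1719, 0.0927]
tool_rot: [179.9, -0.1, 78.5]
ft_force: [-3.3, -0.3, 8.2]
opening: 0.471
gripper_force: 60.5
```

Call:
arm_command(
  rows=[
    {"fingers": 0,"dx": 0,"dy": 0,"dz": 0,"turn": 0.1},
    {"fingers": 0,"dx": 0,"dy": 0,"dz": 0,"turn": 0.1},
    {"fingers": 0,"dx": 0,"dy": 0,"dz": 0,"turn": 0.1},
    {"fingers": 0,"dx": 0,"dy": 0,"dz": 0,"turn": 0.1},
    {"fingers": 0,"dx": 0,"dy": 0,"dz": 0,"turn": 0.1},
    {"fingers": 0,"dx": 0,"dy": 0,"dz": 0,"turn": 0},
  ],
)

```text
time: 12.68
position: [0.5899, 0.1718, 0.0927]
tool_rot: [179.9, -0.1, 49.6]
ft_force: [-2.1, -0.7, 6.3]
opening: 0.472
gripper_force: 60.4
```

Call:
arm_command(
  rows=[
    {"fingers": 0,"dx": 0,"dy": 0,"dz": 0,"turn": 0.1},
    {"fingers": 0,"dx": 0,"dy": 0,"dz": 0,"turn": 0.1},
    {"fingers": 0,"dx": 0,"dy": 0,"dz": 0,"turn": 0.1},
    {"fingers": 0,"dx": 0,"dy": 0,"dz": 0,"turn": 0.1},
    {"fingers": 0,"dx": 0,"dy": 0,"dz": 0,"turn": 0.1},
    {"fingers": 0,"dx": 0,"dy": 0,"dz": 0,"turn": 0.1},
    {"fingers": 0,"dx": 0,"dy": 0,"dz": 0,"turn": 0.1},
    {"fingers": 0,"dx": 0,"dy": 0,"dz": 0,"turn": 0.1},
  ],
)

```text
time: 13.35
position: [0.5902, 0.1711, 0.0927]
tool_rot: [179.9, -0.2, 3.8]
ft_force: [-1.0, -3.4, 6.3]
opening: 0.47
gripper_force: 60.3
```

Call:
arm_command(
  rows=[
    {"fingers": 0,"dx": 0,"dy": 0,"dz": 0,"turn": 0.1},
    {"fingers": 0,"dx": 0,"dy": 0,"dz": 0,"turn": 0.1},
    {"fingers": 0,"dx": 0,"dy": 0,"dz": 0,"turn": 0.1},
    {"fingers": 0,"dx": 0,"dy": 0,"dz": 0,"turn": 0.1},
    {"fingers": 0,"dx": 0,"dy": 0,"dz": 0,"turn": 0.1},
    {"fingers": 0,"dx": 0,"dy": 0,"dz": 0,"turn": 0.1},
    {"fingers": 0,"dx": 0,"dy": 0,"dz": 0,"turn": 0.05},
    {"fingers": 0,"dx": 0,"dy": 0,"dz": 0,"turn": 0},
    {"fingers": 0,"dx": 0,"dy": 0,"dz": 0,"turn": 0},
  ],
)

```text
time: 14.1
position: [0.59, 0.1705, 0.0927]
tool_rot: [-180.0, -0.2, -33.2]
ft_force: [-2.2, -3.9, 7.6]
opening: 0.471
gripper_force: 60.5
```

Call:
arm_command(
  rows=[
    {"fingers": 8.5,"dx": 0,"dy": 0,"dz": 0,"turn": 0},
    {"fingers": 8.5,"dx": 0,"dy": 0,"dz": 0,"turn": 0},
    {"fingers": 8.5,"dx": 0,"dy": 0,"dz": 0,"turn": 0},
    {"fingers": 8.5,"dx": 0,"dy": 0,"dz": 0,"turn": 0},
    {"fingers": 8.5,"dx": 0,"dy": 0,"dz": 0,"turn": 0},
    {"fingers": 8.5,"dx": 0,"dy": 0,"dz": -2,"turn": 0},
    {"fingers": 8.5,"dx": 0,"dy": 0,"dz": -3.3,"turn": 0},
    {"fingers": 8.5,"dx": 0,"dy": 0,"dz": -3.3,"turn": 0},
    {"fingers": 8.5,"dx": 0,"dy": 0,"dz": -3.3,"turn": 0},
    {"fingers": 0,"dx": 0,"dy": 0,"dz": 0,"turn": 0.1},
    {"fingers": 0,"dx": 0,"dy": 0,"dz": 0,"turn": 0.1},
  ],
)

```text
time: 15.02
position: [0.5906, 0.1721, 0.2131]
tool_rot: [-179.7, -0.2, -44.9]
ft_force: [-0.2, -0.9, -0.3]
opening: 0.742
gripper_force: 0.0
```

Call:
arm_command(
  rows=[
    {"fingers": 0,"dx": 2.2,"dy": 2.25,"dz": 0,"turn": 0},
    {"fingers": 0,"dx": 2.2,"dy": 2.25,"dz": 0,"turn": 0},
    {"fingers": 0,"dx": 2.2,"dy": 2.25,"dz": 0,"turn": 0},
    {"fingers": 0,"dx": 0,"dy": 0,"dz": 0,"turn": 0},
    {"fingers": 0,"dx": 0,"dy": 0,"dz": 3,"turn": 0},
    {"fingers": 0,"dx": 0,"dy": 0,"dz": 3,"turn": 0},
    {"fingers": 0,"dx": 0,"dy": 0,"dz": 3,"turn": 0},
    {"fingers": 0,"dx": 0,"dy": 0,"dz": 2,"turn": 0},
    {"fingers": 0,"dx": 0,"dy": 0,"dz": 0.5,"turn": 0},
    {"fingers": 0,"dx": 0,"dy": 0,"dz": 0,"turn": 0},
  ],
)

```text
time: 15.85
position: [0.5866, 0.0775, 0.0922]
tool_rot: [179.8, 0.2, -44.6]
ft_force: [-0.1, -0.2, 0.5]
opening: 0.003
gripper_force: 0.0
```

Call:
arm_command(
  rows=[
    {"fingers": 0,"dx": 0.2,"dy": 0,"dz": 0.3,"turn": 0},
    {"fingers": 0,"dx": 0,"dy": 0,"dz": 0.3,"turn": 0},
    {"fingers": 0,"dx": 0,"dy": 0,"dz": 0.3,"turn": 0},
    {"fingers": 0,"dx": 0,"dy": 0,"dz": 0.3,"turn": 0},
    {"fingers": 0,"dx": 0,"dy": 0,"dz": 0.3,"turn": 0},
    {"fingers": 0,"dx": 0,"dy": 0,"dz": 0.3,"turn": 0},
    {"fingers": 0,"dx": 0,"dy": 0,"dz": 0,"turn": 0},
    {"fingers": 0,"dx": 0,"dy": 0,"dz": 0,"turn": 0},
  ],
)

```text
time: 16.52
position: [0.5903, 0.0762, 0.0769]
tool_rot: [-179.9, -0.0, -44.6]
ft_force: [0.4, 1.7, 3.7]
opening: -0.001
gripper_force: 2.0
```

Call:
arm_command(
  rows=[
    {"fingers": 0,"dx": 0,"dy": 0,"dz": 0.15,"turn": 0},
    {"fingers": 0,"dx": 0,"dy": 0,"dz": 0.15,"turn": 0},
    {"fingers": 0,"dx": 0,"dy": 0,"dz": 0,"turn": 0},
  ],
)

```text
time: 16.77
position: [0.5902, 0.0761, 0.0736]
tool_rot: [-179.9, -0.0, -44.6]
ft_force: [1.1, 2.8, 5.2]
opening: -0.001
gripper_force: 2.6
```

Call:
arm_command(
  rows=[
    {"fingers": 0,"dx": 0,"dy": 0,"dz": 0.1,"turn": 0},
    {"fingers": 0,"dx": 0,"dy": 0,"dz": 0.1,"turn": 0},
    {"fingers": 0,"dx": 0,"dy": 0,"dz": 0.1,"turn": 0},
    {"fingers": 0,"dx": 0,"dy": 0,"dz": 0,"turn": 0},
  ],
)

```text
time: 17.1
position: [0.5902, 0.0764, 0.0711]
tool_rot: [-179.9, -0.0, -44.6]
ft_force: [-0.4, 4.4, 6.9]
opening: -0.002
gripper_force: 3.5
```

Call:
arm_command(
  rows=[
    {"fingers": 0,"dx": 0,"dy": 0,"dz": 0.1,"turn": 0},
    {"fingers": 0,"dx": 0,"dy": 0,"dz": 0,"turn": 0},
  ],
)

```text
time: 17.27
position: [0.5902, 0.0765, 0.0708]
tool_rot: [-179.9, -0.0, -44.6]
ft_force: [-2.5, 4.3, 11.8]
opening: 0.001
gripper_force: 6.0
```

One more increment, then wait for the bubble to settle.

Call:
arm_command(
  rows=[
    {"fingers": 0,"dx": 0,"dy": 0,"dz": 0.1,"turn": 0},
    {"fingers": 0,"dx": 0,"dy": 0,"dz": 0.05,"turn": 0},
    {"fingers": 0,"dx": 0,"dy": 0,"dz": 0,"turn": 0},
    {"fingers": 0,"dx": 0,"dy": 0,"dz": 0,"turn": 0},
    {"fingers": 0,"dx": 0,"dy": 0,"dz": 0,"turn": 0},
    {"fingers": 0,"dx": 0,"dy": 0,"dz": 0,"turn": 0},
    {"fingers": 0,"dx": 0,"dy": 0,"dz": 0,"turn": 0},
    {"fingers": 0,"dx": 0,"dy": 0,"dz": 0,"turn": 0},
    {"fingers": 0,"dx": 0,"dy": 0,"dz": 0,"turn": 0},
    {"fingers": 0,"dx": 0,"dy": 0,"dz": 0,"turn": 0},
    {"fingers": 0,"dx": 0,"dy": 0,"dz": 0,"turn": 0},
    {"fingers": 0,"dx": 0,"dy": 0,"dz": 0,"turn": 0},
  ],
)

```text
time: 18.27
position: [0.5903, 0.0765, 0.0705]
tool_rot: [-179.9, -0.0, -44.6]
ft_force: [-5.8, 5.3, 18.9]
opening: -0.006
gripper_force: 9.8
```

Call:
arm_command(
  rows=[
    {"fingers": 0,"dx": 0,"dy": 0,"dz": 0,"turn": 0},
    {"fingers": 0,"dx": 0,"dy": 0,"dz": 0,"turn": 0},
    {"fingers": 0,"dx": 0,"dy": 0,"dz": 0,"turn": 0},
    {"fingers": 0,"dx": 0,"dy": 0,"dz": 0,"turn": 0},
    {"fingers": 0,"dx": 0,"dy": 0,"dz": 0,"turn": 0},
    {"fingers": 0,"dx": 0,"dy": 0,"dz": 0,"turn": 0},
    {"fingers": 0,"dx": 0,"dy": 0,"dz": 0,"turn": 0},
    {"fingers": 0,"dx": 0,"dy": 0,"dz": 0,"turn": 0},
    {"fingers": 0,"dx": 0,"dy": 0,"dz": 0,"turn": 0},
    {"fingers": 0,"dx": 0,"dy": 0,"dz": 0,"turn": 0},
  ],
)

```text
time: 19.1
position: [0.5903, 0.0765, 0.0705]
tool_rot: [-179.9, -0.0, -44.6]
ft_force: [-6.1, 5.1, 19.6]
opening: -0.006
gripper_force: 9.8
```

```bash
python3 look.py w5; python3 -c "
import cv2;i=cv2.imread('pics/w5.png');cv2.imwrite('pics/w5c.png',cv2.resize(i[30:230,270:490],None,fx=3,fy=3,interpolation=cv2.INTER_CUBIC)[:600])"
```

```text
19.1 [0.5903 0.0765 0.0705] [-179.9114   -0.0179  -44.6287] [ -0.2306  17.9947  99.3492   0.0572  62.5814 134.3718] [-6.0532  5.0733 19.6092] -0.006428770568245296
[0.6358 0.0312 0.2133] [-0.1835  0.1832 -0.9658] 317.03141610838395
knob_grip []
pad_top []
vial_mid [(0.88, array([0.5928, 0.0055, 0.0729]), array([366., 140.]))]
stand [(0.82, array([ 0.5886,  0.0303, -0.0019]), array([305., 161.]))]
level [(0.57, array([ 0.5884, -0.0016,  0.0471]), array([366., 132.]))]
bubble 0.59 367 [380.1907 135.6512]
level 0.95 20879 [364.7924 137.5125]
```

View pics/w5c.png

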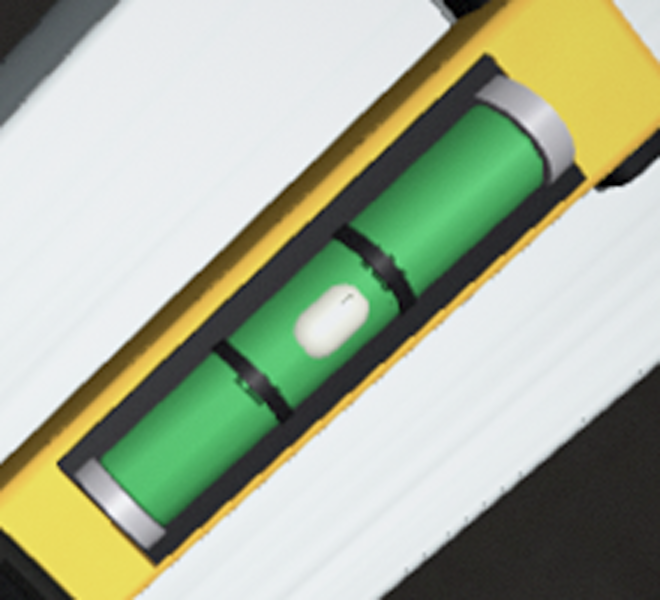

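The crop shows the bubble at about (332,320), wholly between the rings at (250,380) and (380,268) with a clear gap on both sides. The plate is seated, with about 19 N on the pad, so I'm handing in.

```bash
python3 -c "
from bench import env; print(env.close_job())"
```

```text
the job is handed in; nothing more can be done
None
```

The stand is levelled: after about 1.95 rad clockwise on the knob, the bubble rests wholly between the two rings, and I handed the job in at 19 s with the arm still pressing the plate on its stops at about 19 N.

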